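# Set the rivet punch and be the third hand at the sprung fence

### The job

Take the rivet set (the round steel punch with a wider round head) from the punch rack and push it fully home, down into the brass guide bush on the copper plate's oak holder. Then take the holder by its upright oak grip and slide it over the steel bench block squarely against the brass fence bar, pressing the sprung fence back to about half its travel, a steady push of about 10 N, so that I can strike the rivet. Finish while holding it there: do not let go; never ram it (stay under 25 N), and leave the other things where they are.

Things in the scene. Friction and masses are not known exactly. Their poses are not given: they have to be found in the camera images.
- block: Fixed steel bench block, 220 (x) x 300 (y) x 50 mm high; origin at the centre of its underside, its top is 50 mm above the origin. Its x axis points across it to the fence, which stands on top near its +x edge with a fixed dark steel rail (22 mm high) behind. It may be turned up to 0.3 rad.
- fence (a joint): Travel of the sprung fence along the block's +x axis, m: 0 = at rest, 0.020 = bottomed. Spring without preload, 1 N per mm (10 N at 0.010).
- fence_face (a point): Brass fence bar, 12 (x) x 220 (y) x 18 mm high, riding 1 mm over the block's top. This point: lower edge, middle of its front face (the face towards -x that the holder is pressed against); it moves with the fence; at rest it is 56 mm in +x of the block's centre. Axes parallel to the block's.
- holder: Loose oak holder about 0.55 kg lying on the block: base 70 (x) x 150 (y) x 20 mm high with a 3 mm copper plate on top (plate top 23 mm above the origin). Origin at the centre of its underside. Its +x long side is the one pressed against the fence; it starts turned up to 0.25 rad from the fence, 30 to 60 mm short of the block's centre. Brass bush at y = +50 mm, oak grip at y = -45 mm.
- bush_mouth (a point): Centre of the top of the brass guide bush (26 x 26 mm, 30 mm tall), 53 mm above the holder's underside: a round bore of 10.5 mm with a 2 mm countersink, 30 mm deep.
- bush_seat (a point): Bottom of that bore on the copper plate, 23 mm above the holder's underside, where the foot of the rivet set comes to rest.
- grip (a point): Centre of the holder's upright oak grip: 30 (holder x) x 24 (holder y) x 40 mm high, from 23 to 63 mm above the holder's underside. The bush is 95 mm away along the holder's y; a rivet set in it stands 133 mm above the holder's underside, so close the fingers along the holder's x to keep the gripper's body clear of it.
- rivet_set: Loose round steel punch, 9 mm diameter, 110 mm long, its foot chamfered; the top 9 mm is a round head 15 mm wide. Origin at the centre of its foot, z up along it; it stands 35 mm deep in one of the rack's holes. The other two punches are a square bar (6.4 mm, 90 mm long) and a headless rod tapering to its top (86 mm long).
- rack: Fixed light wood punch rack, 170 (x) x 50 (y) x 45 mm high, origin at the centre of its underside; three 10.5 mm holes, 35 mm deep, in a row along its x at -55, 0 and 55 mm. Turned up to 0.3 rad.
- chisel: Square steel punch in the rack (leave).
- tracer: Headless round punch, tapered at the top, in the rack (leave).
- rivet_tin: Small round metal tin, 32 mm wide, 22 mm high, on the block beyond the holder's bush end (leave).
- weight: Small brass weight, 26 mm wide, 30 mm high, on the block beyond the holder's grip end (leave).
- hammer: Hammer lying left of the block (leave).
- jar: Amber jar, 70 mm wide, 100 mm high, to the left (leave).
Mind the look-alikes: they are no part of the job. What is shaped like the holder but purple is not meant.

How it is judged:
On the way, in this order (a step that is already met when the one before it is completed fails the run):
1. the rivet set stands fully home in the guide bush, before the holder is pressed (horizontal distance between rivet_set and bush_seat below 0.0035 m and z of rivet_set in the frame of holder between 0.019 and 0.0265 m and angle between the z axis of rivet_set and the z axis of holder, either way round below 0.1 rad and contact force between holder and fence below 1 N), for 0.2 s.
2. the holder, held by the fingers, is pressed squarely on the fence with 6 to 14 N (contact force between holder and fence between 6 and 14 N and angle between the x axis of holder and the x axis of fence_face, either way round below 0.035 rad and y of holder in the frame of fence_face between -0.035 and 0.035 m and z of holder in the frame of block below 0.054 m and angle between holder's own z axis and vertical below 0.05 rad and contact force between the fingers and holder above 2 N), for 0.3 s.
At the end, for the whole second after the job is handed in: The rivet set is home in the bush (foot within 3.5 mm of the seat); the fingers hold the holder, which lies flat on the block, still, square to the fence within 2 degrees and within 35 mm of its middle, and presses on it with 6 to 14 N through the last second (all of step 2 and horizontal distance between rivet_set and bush_seat below 0.0035 m and z of rivet_set in the frame of holder between 0.019 and 0.0265 m and angle between the z axis of rivet_set and the z axis of holder, either way round below 0.1 rad and linear speed of holder below 0.01 m/s); the arm keeps its last pose, push and grip.
It fails at once if the fence is rammed (over 25 N) (contact force between holder and fence above 25 N).
It fails at once if another thing is moved by more than 30 mm (distance of any of chisel, tracer, rivet_tin, weight, hammer, jar from where it was at the start of the episode above 0.03 m).
It also fails if it takes over 64 s, if anything falls off the work surface, if the arm or the gripper's body presses on something with over 40 N, if the wrist force passes 120 N, or if a joint passes its speed limit or range.

### The arm

A 6-joint arm with a two-finger parallel gripper is mounted at the origin on the work surface. World frame = base frame: x ahead of the robot, y to its left, z up, the work surface at z = 0. Lengths are in m, angles in rad, forces in N, time in s.
With the tool pointing down it reaches from about 0.35 to 0.85 m from the base axis. Payload 8.1 kg.
Tool frame: the origin (TCP) lies on the centre line of the jaws, within the pads' length; the fingertips stand 17 mm ahead of it and the grasp point (between the pads) lies 2 mm behind it; z points along the fingers, y is the line along which they close (so a half turn about z gives the same grasp; the last joint's range is limited). The gripper opens to 93 mm and grips with 3 to 60 N. Pads are 15 mm wide; open, the fingers measure 128 mm over their backs; the gripper's body (75 mm by 188 mm) begins 65 mm behind the grasp point.
Start: joints at [-1.192, 0.13, 1.488, -0, 1.523, -0.085], TCP at [0.268, -0.537, 0.236] pointing down, gripper open.
Joint ranges: [-2.96, 2.96], [-0.89, 2.26], [0.02, 2.5], [-1.34, 4.48], [0, 2.73], [-2.66, 2.66]. Speed limits (rad/s): [2.39, 2.39, 2.79, 3.14, 3.14, 3.14].

### API

Orientations are given as a rotation vector (axis times angle).
In Python, from plant import robot, optics, close_job, models gives the robot as it stands.
- The arm moves only by the shell command python3 -m inch 'ROWS' [OPENING] [FORCE]. ROWS is a JSON object of lists of equal length, an entry for each row: "travel": the shift along the tool's x, y, z in m, a list of three; "spin": the turn about the tool's z in rad. In form: {"travel": [[x, y, z], ...], "spin": [spin, ...]}. A call has 1 to 10 rows; each row is the pose to reach, as a shift and turn from the pose commanded when the call began, along the tool's axes at that moment; what a row does not reach only later rows make up. A row lasts 1/12 s, in which the tool goes at most 41.7 mm and 7.16 degrees, less where a joint would pass 70% of its speed; a pose out of reach is approached as far as the arm can. A call with a gripper value outside its range is refused whole. OPENING is the closure, from 0 (fully open) to 1 (shut), set as the call begins (- or left out, the last holds). The fingers move at their own pace and stop on an object; FORCE is the grip in N (left out, the last holds). Time passes only in rows, so rows that repeat a pose let the fingers close. It gives the time, the measured TCP pose, the force, the opening and the grip force at its end, in the units of the state.
- robot.read_state(): the state, without advancing time (a new reading comes with each control period).
- optics.read_camera(name): name is "scene" or "side" or "wrist"; returns (picture, depth): 400x640x3 uint8, red, green, blue; 400x640 float32, m along the optical axis (not along the pixel's ray), 0 where there is no reading.
- optics.camera_info(name): a dict with "camera_matrix" (3x3 intrinsics, pixels), "view" (4x4, takes a point from world to camera coordinates). Camera axes: x right, y down, z forward; pixel columns grow to the right and rows downward; lengths in m; the calibration is good to about 2 mm. A picture is of the moment at which its call begins: read the wrist's pose just before it. camera_info takes no time and is no camera call; for the wrist camera it gives the pose at the moment of the call.
- close_job(): hands the job in; it is judged then, once.
Trained networks look in the newest picture that a camera, given by its name, has taken for a name from the list of things; names that differ only in an ending like _2 or _b are one class to them, and where a whole thing is asked for, a point or a joint stands for the part that bears it (a point fixed in the world has none). Each returns a list of dicts, best first, with "p" (0 to 1); they miss things now and then, are a little off and sometimes report something else, mostly with a low value. They report only what shows in the picture. A call takes as long as a camera call. They do not tell look-alikes from the thing itself.
- models.look_for(camera, name): "centre" ([x, y, z] in m, in world coordinates, good to about 4 mm: the middle of the surface that is visible of it).
- models.masks_of(camera, name): "region" (400x640 bool, what is visible of it).
The state is a dict: "t": time; "q": joint angles; "dq": joint speeds; "joint_torque": joint torques, N m; "tool_pos": TCP position; "orientation": TCP orientation; "force": force on the tool from outside, world axes, zero at the start; "wrist_torque": the same for the moment, N m; "opening": finger opening in m; "gripper_force": force on a finger pad.
Only numpy, scipy, OpenCV 4.12 (cv2) and the standard library are available. Lean on these libraries where they do the work, as an engineer would, in place of code of your own. Each camera call takes 0.05 s, during which the arm holds its last target. There are 200 camera calls.

## Working session

There is one attempt and no reset: what is moved stays moved. The work goes in short steps, Python scripts to look and compute and a shell command to move; the robot and the scene stay as the last step left them, time stands still between calls to the robot, and variables do not carry over. Pictures are saved under pics/ and viewed, at most 10 in all, crops included, and the job is handed in when it is done.

```bash
ls; mkdir -p pics
python3 - <<'E'
from plant import robot, optics, models
import cv2, numpy as np
s=robot.read_state(); print({k:np.round(v,3) for k,v in s.items()})
for c in ("scene","side"):
    p,d=optics.read_camera(c); cv2.imwrite(f"pics/{c}0.png",p[:,:,::-1]); np.savez(f"{c}0.npz",p=p,d=d)
    i=optics.camera_info(c); print(c,np.round(i["camera_matrix"],1).tolist(),np.round(i["view"],3).tolist())
    for n in ("block","fence_face","holder","bush_mouth","grip","rivet_set","rack","chisel","tracer","rivet_tin","weight"):
        print(n,[(np.round(r["centre"],3).tolist(),round(r["p"],2)) for r in models.look_for(c,n)][:4])
E
```

```text
pics
{'t': np.float64(0.0), 'q': array([-1.192,  0.131,  1.489,  0.   ,  1.523, -0.085]), 'dq': array([ 0.   , -0.001,  0.001, -0.001, -0.001,  0.001]), 'joint_torque': array([ 1.0000e-03, -5.5983e+01, -4.9176e+01,  7.7000e-02,  3.5000e-02,
       -0.0000e+00]), 'tool_pos': array([ 0.268, -0.536,  0.235]), 'orientation': array([-3.056, -0.722,  0.   ]), 'force': array([ 0.13 ,  1.076, -0.048]), 'wrist_torque': array([-0.003, -0.023,  0.013]), 'gripper_force': np.float64(0.0), 'opening': np.float64(0.093)}
scene [[451.5, 0.0, 320.1], [0.0, 451.5, 193.5], [0.0, 0.0, 1.0]] [[0.492, 0.871, -0.006, -0.283], [0.551, -0.317, -0.772, -0.163], [-0.674, 0.376, -0.636, 1.459], [0.0, 0.0, 0.0, 1.0]]
block [([0.652, 0.076, 0.053], 0.72), ([0.67, 0.113, 0.066], 0.45)]
fence_face [([0.668, 0.118, 0.068], 0.94)]
holder [([0.314, -0.306, 0.019], 0.97), ([0.38, -0.108, 0.023], 0.85), ([0.564, 0.109, 0.073], 0.71), ([0.374, 0.215, 0.024], 0.68)]
bush_mouth [([0.373, 0.217, 0.025], 0.92), ([0.382, -0.11, 0.022], 0.92), ([0.315, -0.313, 0.029], 0.89), ([0.566, 0.108, 0.074], 0.74)]
grip [([0.564, 0.109, 
[... 518 characters left out ...]
.0, 0.0, 1.0]]
block [([0.603, 0.183, 0.052], 0.6)]
fence_face [([0.659, 0.14, 0.067], 0.8), ([0.602, 0.185, 0.051], 0.2)]
holder [([0.348, 0.237, 0.019], 0.83), ([0.538, 0.131, 0.072], 0.75), ([0.38, -0.082, 0.019], 0.72), ([0.5, 0.447, 0.025], 0.29)]
bush_mouth [([0.375, -0.075, 0.026], 0.68), ([0.348, 0.241, 0.023], 0.61), ([0.541, 0.133, 0.072], 0.56)]
grip [([0.376, -0.08, 0.026], 0.82), ([0.541, 0.136, 0.07], 0.69), ([0.348, 0.236, 0.021], 0.68), ([0.481, -0.248, 0.077], 0.3)]
rivet_set [([0.586, -0.258, 0.086], 0.59), ([0.659, 0.141, 0.069], 0.19)]
rack [([0.527, -0.233, 0.04], 0.97)]
chisel []
tracer []
rivet_tin []
weight [([0.313, 0.435, 0.07], 0.52), ([0.543, -0.016, 0.068], 0.4)]
```

View pics/scene0.png

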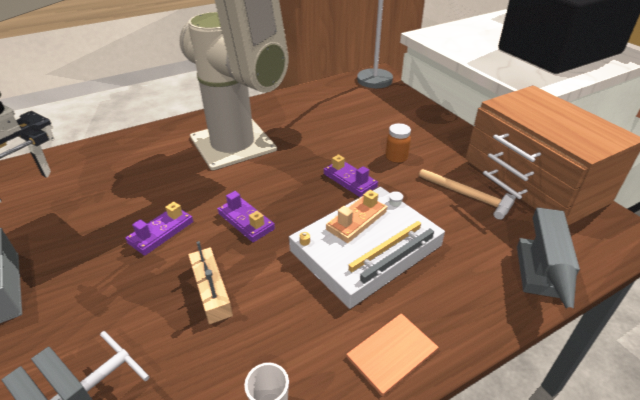

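View pics/side0.png

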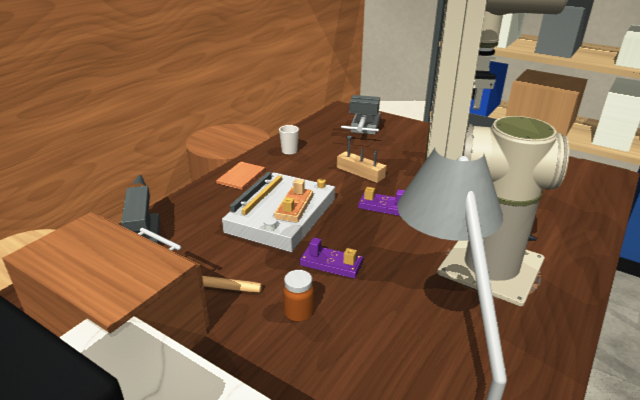

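The scene picture shows the orange holder on the grey block: grip at (345,215), bush at (371,199), fence at (385,245). Three purple look-alikes lie on the table. The rack is at (210,285) with three dark punches, which need a closer view to tell apart.

```bash
cat > h.py <<'E'
import numpy as np, cv2
from scipy.spatial.transform import Rotation as Ro
from plant import robot, optics, models
np.set_printoptions(suppress=True,precision=4)
def pose():
    s=robot.read_state(); return np.array(s["tool_pos"]),Ro.from_rotvec(s["orientation"]).as_matrix(),s
def go(target,ydir=None):
    p,R,s=pose(); t=R.T@(np.array(target)-p); out="travel "+str(t)
    if ydir is not None:
        v=R.T@np.array([ydir[0],ydir[1],0]); a=np.arctan2(-v[0],v[1])
        a=(a+np.pi/2)%np.pi-np.pi/2; out+=f" spin {a:.4f} q6 {s['q'][5]:.3f}"
    print(out)
def snap(c,name=None):
    i=optics.camera_info(c); p,d=optics.read_camera(c)
    if name: cv2.imwrite(f"pics/{name}.png",p[:,:,::-1]); np.savez(name,p=p,d=d,K=i["camera_matrix"],V=i["view"])
    return p,d,np.array(i["camera_matrix"]),np.array(i["view"])
def cloud(d,K,V):
    v,u=np.mgrid[:d.shape[0],:d.shape[1]]
    c=np.stack([(u-K[0,2])/K[0,0]*d,(v-K[1,2])/K[1,1]*d,d],-1)
    return (c-V[:3,3])@V[:3,:3]
def onplane(uv,z,K,V):
    r=V[:3,:3].T@np.linalg.inv(K)@np.array([uv[0],uv[1],1.]); c=-V[:3,:3].T@V[:3,3]
    return c+r*(z-c[2])/r[2]
def proj(X,K,V):
    c=V[:3,:3]@np.array(X)+V[:3,3]; u=K@c; return u[:2]/u[2]
E
python3 - <<'E'
from h import *
p,R,s=pose(); i=optics.camera_info("wrist"); V=np.array(i["view"]); print(i["camera_matrix"])
print("cam in tool",R.T@(-V[:3,:3].T@V[:3,3]-p)); print("axes in tool",R.T@V[:3,:3].T)
go([0.50,-0.23,0.33]); go([0.55,0.08,0.35])
E
```

```text
[[286.9781   0.     317.9805]
 [  0.     286.9781 198.5425]
 [  0.       0.       1.    ]]
cam in tool [ 0.07    0.0007 -0.1493]
axes in tool [[ 0.0002 -0.9677 -0.252 ]
 [ 1.      0.0004 -0.0008]
 [ 0.0008 -0.252   0.9677]]
travel [ 0.3443 -0.1706 -0.0944]
travel [ 0.5277 -0.4255 -0.1144]
```

```bash
python3 -m inch '{"travel":[[0.03,-0.015,-0.008],[0.064,-0.032,-0.016],[0.098,-0.049,-0.024],[0.132,-0.066,-0.032],[0.166,-0.083,-0.04],[0.2,-0.1,-0.048],[0.234,-0.117,-0.056],[0.268,-0.134,-0.064],[0.296,-0.148,-0.064],[0.296,-0.148,-0.064]],"spin":[0,0,0,0,0,0,0,0,0,0]}'
python3 - <<'E'
from h import *
p,d,K,V=snap("wrist","w1")
for n in ("rivet_set","chisel","tracer","rack"):
    for r in models.look_for("wrist",n): print(n,np.round(r["centre"],3),round(r["p"],2),proj(r["centre"],K,V))
E
```

```text
t: 2.03
tool_pos: [0.47, -0.2675, 0.3006]
orientation: [-3.055, -0.73, -0.004]
force: [0.3, 0.5, 0.3]
opening: 0.093
gripper_force: 0.0
rivet_set [ 0.59  -0.261  0.116] 0.74 [362.0012  86.2962]
rivet_set [0.536 0.056 0.064] 0.61 [98.9349  6.4856]
chisel [ 0.486 -0.245  0.091] 0.43 [307.4481 162.083 ]
rack [ 0.54  -0.254  0.045] 0.82 [332.0065 125.2357]
```

View pics/w1.png

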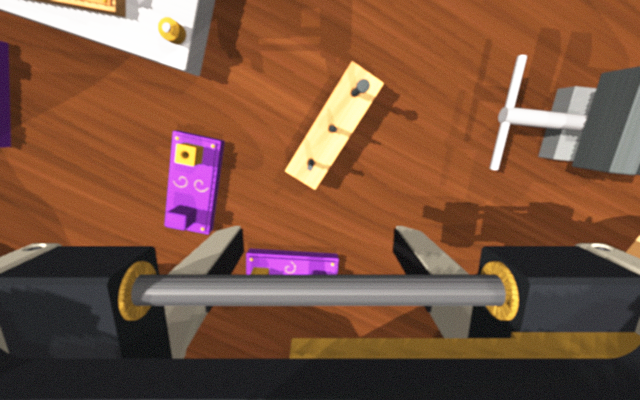

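The wrist picture shows the rack with punches at (362,86), (332,128) and (311,163). The first is the tallest and ends in a wider round head, which fits the rivet set; the other two have narrow tops. I'll confirm that in an enlarged crop and measure it.

Run:
```python
from h import *
f=np.load("w1.npz"); p,d,K,V=f["p"],f["d"],f["K"],f["V"]
cv2.imwrite("pics/w1c.png",cv2.resize(p[50:200,270:400,::-1],None,fx=4,fy=4,interpolation=cv2.INTER_CUBIC))
P=cloud(d,K,V); ok=d>0
m=ok&(np.abs(P[...,0]-.54)<.15)&(np.abs(P[...,1]+.255)<.1)
t=m&(np.abs(P[...,2]-.045)<.006); q=P[t][:,:2]
print("rack rect",cv2.minAreaRect(q.astype(np.float32)),np.median(P[t][:,2]))
for lo in (.06,.09,.112):
  h=m&(P[...,2]>lo)&(P[...,2]<.14); n,l,st,ce=cv2.connectedComponentsWithStats(h.astype(np.uint8))
  for k in range(1,n):
    if st[k,4]>2: print(lo,st[k],P[l==k].mean(0),P[l==k][:,2].max())
```

```text
rack rect ((0.5369150638580322, -0.25492173433303833), (0.05010603740811348, 0.16994839906692505), 84.46941375732422) 0.045183623900008824
0.06 [352  78  18  17 201] [ 0.5905 -0.26    0.1127] 0.12186587798305891
0.06 [329 125   7   7  40] [ 0.5368 -0.2543  0.0788] 0.09455971426450474
0.06 [306 161   7  10  50] [ 0.4833 -0.2493  0.0921] 0.10192272120700478
0.09 [355  78  15  15 172] [ 0.5909 -0.2601  0.1191] 0.12186587798305891
0.09 [332 130   3   1   3] [ 0.535  -0.2557  0.0918] 0.0936448110200695
0.09 [306 164   7   7  35] [ 0.4826 -0.2495  0.0989] 0.10192272120700478
0.112 [355  78  15  15 168] [ 0.591  -0.2602  0.1197] 0.12186587798305891
```

View pics/w1c.png

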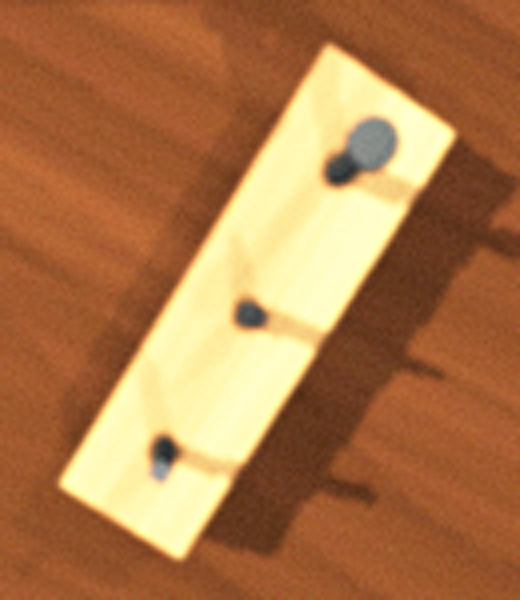

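The crop confirms it: the punch at (362,86) has the wide round head, so it is the rivet set. The middle one is the tapered tracer and the lower one is the square chisel. Next I'll work out the approach with the fingers closing across the rack.

Run:
```python
from h import *
go([0.591,-0.260,0.20],(0.0964,0.995)); go([0.591,-0.260,0.08],(0.0964,0.995))
```

```text
travel [0.1174 0.0443 0.0993] spin 0.5592 q6 0.484
travel [0.1175 0.0443 0.2193] spin 0.5592 q6 0.484
```

```bash
python3 -m inch '{"travel":[[0.024,0.009,0.02],[0.048,0.018,0.04],[0.072,0.027,0.06],[0.096,0.036,0.08],[0.1175,0.0443,0.0993],[0.1175,0.0443,0.0993],[0.1175,0.0443,0.0993]],"spin":[0.11,0.22,0.33,0.44,0.559,0.559,0.559]}'
python3 - <<'E'
from h import *
p,d,K,V=snap("wrist","w2"); print(pose()[:2])
P=cloud(d,K,V); m=(d>0)&(np.hypot(P[...,0]-.591,P[...,1]+.26)<.02)&(P[...,2]>.112)&(P[...,2]<.13)
print(m.sum(),P[m].mean(0) if m.any() else 0, (P[m].max(0)+P[m].min(0))/2 if m.any() else 0)
go([0.591,-0.260,0.08],(0.0964,0.995))
E
```

```text
t: 2.87
tool_pos: [0.5905, -0.2594, 0.1974]
orientation: [-3.136, 0.149, 0.008]
force: [-0.8, -0.2, 0.3]
opening: 0.0931
gripper_force: 0.0
(array([ 0.5908, -0.2599,  0.1996]), array([[ 0.9956, -0.0939, -0.002 ],
       [-0.0939, -0.9956,  0.0006],
       [-0.002 , -0.0004, -1.    ]]))
268 [ 0.5929 -0.2607  0.1195] [ 0.5923 -0.2606  0.117 ]
travel [0.0004 0.0001 0.1196] spin 0.0025 q6 1.171
```

```bash
python3 -m inch '{"travel":[[0.001,0,0.035],[0.001,0,0.07],[0.001,0,0.1],[0.001,0,0.119],[0.001,0,0.119]],"spin":[0,0,0,0,0]}' && python3 -m inch '{"travel":[[0,0,0],[0,0,0],[0,0,0],[0,0,0],[0,0,0],[0,0,0],[0,0,0],[0,0,0]],"spin":[0,0,0,0,0,0,0,0]}' 1 30
```

```text
t: 3.33
tool_pos: [0.5893, -0.2589, 0.0777]
orientation: [-3.136, 0.149, 0.009]
force: [0.6, -0.5, -0.0]
opening: 0.0928
gripper_force: 0.0
t: 4.0
tool_pos: [0.5929, -0.2589, 0.0814]
orientation: [3.138, -0.149, 0.0]
force: [0.3, 0.2, -0.6]
opening: 0.0446
gripper_force: 0.0
```

```bash
python3 -m inch '{"travel":[[0,0,0],[0,0,0],[0,0,0],[0,0,0],[0,0,0],[0,0,0],[0,0,0],[0,0,0],[0,0,0]],"spin":[0,0,0,0,0,0,0,0,0]}' 1 30
```

```text
t: 4.75
tool_pos: [0.5928, -0.259, 0.0812]
orientation: [-3.138, 0.15, 0.0]
force: [-0.5, -0.1, -0.1]
opening: 0.0138
gripper_force: 30.0
```

```bash
python3 -m inch '{"travel":[[0,0,0],[0,0,0],[0,0,-0.01],[0,0,-0.02],[0,0,-0.035],[0,0,-0.05],[0,0,-0.07],[0,0,-0.09],[0,0,-0.12],[0,0,-0.12]],"spin":[0,0,0,0,0,0,0,0,0,0]}'
python3 - <<'E'
from h import *
snap("wrist","w3"); snap("scene","s3"); snap("side","d3")
a=np.load("s3.npz")["p"][180:300,140:280,::-1]; b=np.load("d3.npz")["p"][90:210,310:450,::-1]; c=np.load("w3.npz")["p"][130:330,220:420,::-1]
cv2.imwrite("pics/g3.png",np.hstack([cv2.resize(a,(300,257)),cv2.resize(b,(300,257)),cv2.resize(c,(200,257))]))
print(pose()[2]["opening"],pose()[2]["force"])
E
```

```text
t: 5.58
tool_pos: [0.5959, -0.2605, 0.2103]
orientation: [3.133, -0.149, 0.016]
force: [0.8, -1.2, 1.1]
opening: 0.014
gripper_force: 30.0
0.013860491705177676 [ 0.234   0.3615 -0.7443]
```

View pics/g3.png

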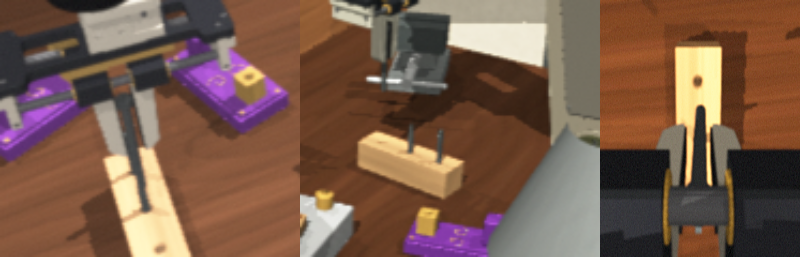

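The rivet set is out of the rack and in the fingers, and both other punches are still standing. It may lean, so I'll measure its axis from the depth images.

Run:
```python
from h import *
p,R,s=pose(); print(p,R)
for n in ("w3","s3"):
    f=np.load(n+".npz"); P=cloud(f["d"],f["K"],f["V"]); Q=(P-p)@R
    m=(f["d"]>0)&(Q[...,2]>.020)&(Q[...,2]<.09)&(np.hypot(Q[...,0],Q[...,1])<.05)
    q=Q[m]; print(n,len(q))
    for lo in np.arange(.02,.09,.01):
        k=q[(q[:,2]>=lo)&(q[:,2]<lo+.01)]
        if len(k): print(round(lo,3),len(k),np.median(k,0),k.min(0),k.max(0))
```

```text
[ 0.5933 -0.2592  0.2025] [[ 0.9955 -0.0951  0.0017]
 [-0.0951 -0.9955 -0.0009]
 [ 0.0018  0.0007 -1.    ]]
w3 211
0.02 62 [0.0061 0.0029 0.0249] [ 0.0037 -0.0018  0.0201] [0.0071 0.0064 0.0297]
0.03 56 [0.0064 0.0027 0.0348] [ 0.0041 -0.0013  0.03  ] [0.0074 0.0066 0.0396]
0.04 51 [0.0065 0.0031 0.0447] [ 0.0041 -0.0014  0.0401] [0.0074 0.0069 0.0499]
0.05 42 [0.0066 0.0032 0.0552] [ 0.004  -0.0007  0.05  ] [0.0076 0.0072 0.0599]
s3 79
0.02 17 [0.006  0.0019 0.0242] [ 0.0027 -0.0017  0.0201] [0.0085 0.0057 0.0297]
0.03 20 [0.006  0.0021 0.0337] [ 0.0034 -0.0022  0.0302] [0.0074 0.0063 0.0395]
0.04 16 [0.0061 0.0026 0.0447] [ 0.0046 -0.0017  0.0413] [0.0079 0.0062 0.0497]
0.05 18 [0.0054 0.0025 0.0554] [ 0.0042 -0.0018  0.0506] [0.0078 0.0066 0.059 ]
0.06 8 [0.0055 0.0029 0.0628] [ 0.0042 -0.0004  0.0606] [0.0071 0.0058 0.0669]
```

```bash
cat >> h.py <<'E'
def fit(n,p=None,R=None,lo=.085,hi=.125):
    f=np.load(n+".npz"); P=cloud(f["d"],f["K"],f["V"]); ok=(f["d"]>0)&(P[...,0]>.35)&(P[...,0]<.85)&(P[...,1]>-.13)&(P[...,1]<.35)
    def rect(m):
        n_,l,st,_=cv2.connectedComponentsWithStats(m.astype(np.uint8)); 
        if n_<2: return None
        k=1+st[1:,4].argmax(); q=P[l==k]; r=cv2.minAreaRect(q[:,:2].astype(np.float32)); return np.array(r[0]),np.array(r[1]),r[2],np.median(q[:,2]),len(q)
    z=P[...,2]
    print(n,"block",rect(ok&(abs(z-.05)<.006))); hp=ok&(abs(z-.073)<.006)
    pic=f["p"].astype(int); org=(pic[...,0]-pic[...,2]>70)
    print("plate",rect(hp&org)); print("fence?",rect(ok&(abs(z-.069)<.004)))
    m=ok&(abs(z-.103)<.006); 
    k=ok&(z>lo)&(z<hi); n_,l,st,_=cv2.connectedComponentsWithStats(k.astype(np.uint8))
    for i in range(1,n_):
        if st[i,4]>15:
            q=P[l==i]; t=q[q[:,2]>np.percentile(q[:,2],98)-.005]; r=cv2.minAreaRect(t[:,:2].astype(np.float32)); print("top",np.array(r[0]),r[1],r[2],np.median(t[:,2]),st[i])
E
python3 - <<'E'
from h import *
fit("s3"); fit("side0") if 0 else None; fit("d3")
E
```

```text
s3 block (array([0.6023, 0.1136]), array([0.2216, 0.3015]), 9.022594451904297, np.float64(0.04960072632009367), 5075)
plate (array([0.5531, 0.1147]), array([0.0707, 0.1477]), 17.55333137512207, np.float64(0.07219955083548979), 880)
fence? (array([0.6844, 0.1264]), array([0.0577, 0.2211]), 9.675617218017578, np.float64(0.06946669320288745), 1004)
top [0.5386 0.1636] (0.026779495179653168, 0.027756139636039734) 18.24805450439453 0.10297737536783447 [363 190  16  15 159]
top [0.5673 0.0729] (0.030735177919268608, 0.02579970471560955) 22.95954704284668 0.1120313161700842 [338 206  16  19 216]
d3 block (array([0.5965, 0.1133]), array([0.2222, 0.3093]), 8.471811294555664, np.float64(0.049823754335103256), 2539)
plate (array([0.5462, 0.1226]), array([0.0699, 0.1528]), 17.97219467163086, np.float64(0.07237013489701984), 471)
fence? (array([0.5486, 0.1202]), array([0.0729, 0.1499]), 17.382238388061523, np.float64(0.07112409897856631), 344)
top [0.5622 0.0746] (0.02874770388007164, 0.026083415374159813) 15.492390632629395 0.11277218300121869 [293 179  12  13 130]
top [0.5345 0.1647] (0.02718271128833294, 0.02874740958213806) 17.589691162109375 0.10220676493911375 [282 197  12  12 113]
```

```bash
python3 -m inch '{"travel":[[0,-0.01,-0.02],[-0.015,-0.037,-0.04],[-0.031,-0.075,-0.05],[-0.047,-0.113,-0.05],[-0.063,-0.151,-0.05],[-0.079,-0.189,-0.05],[-0.095,-0.227,-0.05],[-0.111,-0.265,-0.05],[-0.127,-0.303,-0.05],[-0.14,-0.335,-0.05]],"spin":[0,0,0,0,0,0,0,0,0,0]}' && python3 -m inch '{"travel":[[-0.004,-0.016,0],[-0.008,-0.031,0],[-0.008,-0.031,0],[-0.008,-0.031,0]],"spin":[0,0,0,0]}'
python3 - <<'E'
from h import *
print(pose()[0]); snap("wrist","w4"); fit("w4")
f=np.load("w4.npz"); p,R,s=pose(); Q=(cloud(f["d"],f["K"],f["V"])-p)@R; m=(f["d"]>0)&(Q[...,2]>.022)&(Q[...,2]<.08)&(np.hypot(Q[...,0],Q[...,1])<.02); q=Q[m]
print(np.median(q,0),(q.min(0)+q.max(0))/2,q[:,2].max())
E
```

```text
t: 6.57
tool_pos: [0.4833, 0.09, 0.2499]
orientation: [-3.138, 0.149, 0.004]
force: [0.9, 0.7, -1.0]
opening: 0.014
gripper_force: 30.0
t: 6.9
tool_pos: [0.4795, 0.1198, 0.2501]
orientation: [3.137, -0.146, -0.003]
force: [0.4, -0.6, -1.1]
opening: 0.014
gripper_force: 30.0
[0.4795 0.1198 0.2501]
w4 block (array([0.6002, 0.1143]), array([0.2197, 0.2999]), 9.051054000854492, np.float64(0.050249660292732305), 31434)
plate (array([0.5511, 0.1159]), array([0.0695, 0.1488]), 17.599201202392578, np.float64(0.0730344856561637), 6976)
fence? (array([0.551 , 0.1167]), array([0.0701, 0.1502]), 17.43701934814453, np.float64(0.07100772573183306), 2563)
top [0.5646 0.0737] (0.02993934415280819, 0.024062391370534897) 18.14613151550293 0.11298975215103661 [340  84  34  39 885]
top [0.5361 0.1644] (0.025862758979201317, 0.026546940207481384) 17.511877059936523 0.10323492449613929 [252 125  36  34 666]
[0.0026 0.0004 0.042 ] [0.0016 0.0006 0.0452] 0.06815477309829644
```

View pics/w4.png

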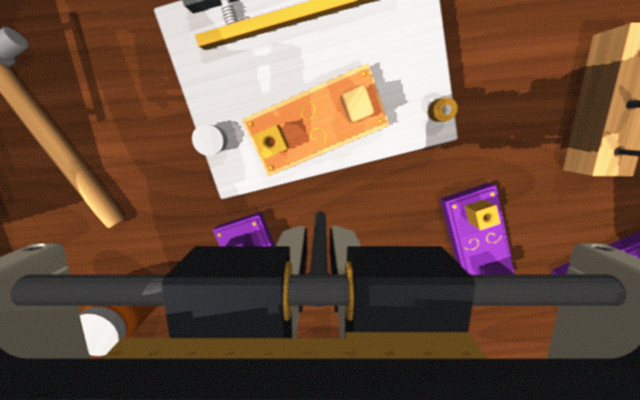

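```bash
cat >> h.py <<'E'
from scipy.optimize import least_squares
def punch(n,near=None,zmax=None):
    f=np.load(n+".npz"); p,R,s=pose(); P=cloud(f["d"],f["K"],f["V"]); Q=(P-p)@R
    m=(f["d"]>0)&(Q[...,2]>.022)&(Q[...,2]<.066)&(np.hypot(Q[...,0],Q[...,1])<.014)
    q=P[m]; C=-f["V"][:3,:3].T@f["V"][:3,3]; z0=q[:,2].min()
    def res(a): 
        c=a[:2]+np.outer(q[:,2]-z0,a[2:4]); return np.hypot(*(q[:,:2]-c).T)-.0045
    d=(q[:,:2].mean(0)-C[:2]); d/=np.linalg.norm(d)
    r=least_squares(res,np.r_[q[:,:2].mean(0)+d*.003,0,0],loss="soft_l1",f_scale=.0007)
    print("punch low xy",r.x[:2],"slope",r.x[2:],"zlow",z0,len(q),"rms",np.sqrt(np.mean(res(r.x)**2)),"tool",p)
    return r.x,z0,R
E
python3 - <<'E'
from h import *
x,z0,R=punch("w4"); b=np.array([.536,.1641])
print("travel to over bush",R.T@np.r_[b-x[:2],0.], R)
E
```

```text
punch low xy [0.4784 0.1184] slope [0.0019 0.0132] zlow 0.18484500255811223 251 rms 0.00019953659868165354 tool [0.4798 0.1191 0.2503]
travel to over bush [ 0.053  -0.0509 -0.0001] [[ 0.9955 -0.0943 -0.0017]
 [-0.0943 -0.9955 -0.0007]
 [-0.0016  0.0008 -1.    ]]
```

```bash
python3 -m inch '{"travel":[[0.005,-0.015,0.015],[0.011,-0.03,0.03],[0.017,-0.045,0.045],[0.023,-0.051,0.06],[0.023,-0.051,0.06],[0.023,-0.051,0.06],[0.023,-0.051,0.06]],"spin":[0,0,0,0,0,0,0]}'
python3 - <<'E'
from h import *
snap("wrist","w5"); fit("w5"); x,z0,R=punch("w5"); snap("wrist","w6"); fit("w6"); punch("w6"); print(R)
E
```

```text
t: 7.53
tool_pos: [0.5082, 0.1669, 0.1918]
orientation: [3.138, -0.151, -0.0]
force: [0.2, 0.1, 0.0]
opening: 0.0142
gripper_force: 30.0
w5 block (array([0.6003, 0.1141]), array([0.2196, 0.3005]), 9.037363052368164, np.float64(0.05018012621160021), 43069)
plate (array([0.5511, 0.1163]), array([0.0701, 0.1494]), 17.30280303955078, np.float64(0.07297137222266775), 9312)
fence? (array([0.551 , 0.1167]), array([0.0702, 0.1503]), 17.314634323120117, np.float64(0.07187702074917479), 4330)
top [0.5645 0.0739] (0.030015384778380394, 0.02427954412996769) 16.864097595214844 0.112867073597493 [ 401  108   48   45 1561]
top [0.536  0.1642] (0.02619866281747818, 0.026076016947627068) 17.27465057373047 0.10310353306048256 [298 154  40  42 947]
punch low xy [0.5072 0.1655] slope [0.0014 0.0127] zlow 0.12665074820664926 246 rms 0.00019741242323856719 tool [0.5085 0.1671 0.1924]
w6 block (array([0.6001, 0.1143]), array([0.2195, 0.3004]), 9.002476692199707, np.float64(0.050185203391889664), 42897)
plate (array([0.5511, 0.1162]), array([0.0699, 0.1495]), 17.383760452270508, np.float64(0.07292753842211286), 9232)
fence? (array([0.5509, 0.1166]), array([0.0702, 0.1502]), 17.441200256347656, np.float64(0.07191083438417796), 4353)
top [0.5645 0.0737] (0.03016378916800022, 0.024538548663258553) 17.856077194213867 0.11286916853895335 [ 401  109   48   45 1547]
top [0.5361 0.1642] (0.026359129697084427, 0.02605322003364563) 17.539335250854492 0.10310440723221972 [298 154  41  42 942]
punch low xy [0.5075 0.1657] slope [0.0002 0.0139] zlow 0.12695610284942763 246 rms 0.00016078152915256072 tool [0.5086 0.1673 0.1926]
[[ 0.9954 -0.0962  0.0011]
 [-0.0962 -0.9954 -0.    ]
 [ 0.0011 -0.0001 -1.    ]]
```

View pics/w5.png

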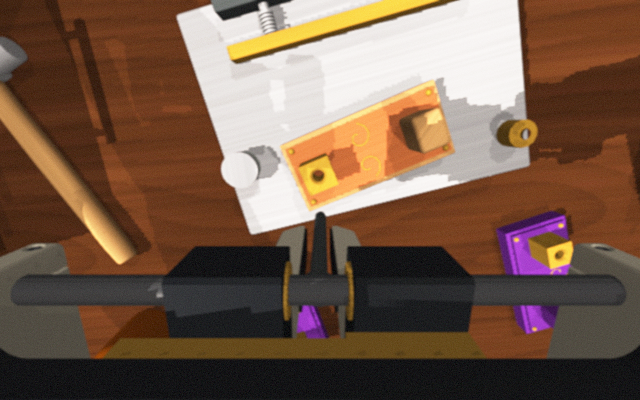

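Picture: the bush is at (318,175) with the punch foot just behind it at (320,215). I'll shift over the bush and lower gently.

```bash
python3 -m inch '{"travel":[[0.015,-0.0007,0],[0.0286,-0.0014,0],[0.0286,-0.0014,0],[0.0286,-0.0014,0.006],[0.0286,-0.0014,0.012],[0.0286,-0.0014,0.016],[0.0286,-0.0014,0.020],[0.0286,-0.0014,0.024],[0.0286,-0.0014,0.024]],"spin":[0,0,0,0,0,0,0,0,0]}'
python3 - <<'E'
from h import *
p,R,s=pose(); print(p,s["force"],s["wrist_torque"],s["opening"]); snap("wrist","w7"); fit("w7"); punch("w7")
E
```

```text
t: 8.38
tool_pos: [0.5357, 0.1666, 0.166]
orientation: [3.138, -0.149, -0.003]
force: [-0.0, -0.3, -1.0]
opening: 0.0138
gripper_force: 30.0
[0.5357 0.1666 0.166 ] [-0.0012 -0.3496 -1.05  ] [ 0.0281 -0.0527  0.0012] 0.013782273922694967
w7 block (array([0.6   , 0.1143]), array([0.2185, 0.3014]), 8.514942169189453, np.float64(0.0501682463998279), 46573)
plate (array([0.5512, 0.1162]), array([0.0702, 0.1499]), 17.365808486938477, np.float64(0.07294476538039427), 9706)
fence? (array([0.6839, 0.1274]), array([0.0574, 0.2198]), 9.035501480102539, np.float64(0.06940533993376659), 7729)
top [0.5647 0.0738] (0.03008311800658703, 0.024033047258853912) 16.889333724975586 0.1128759243928422 [ 411  144   53   51 1899]
top [0.5383 0.1648] (0.008016983047127724, 0.0029151197522878647) 80.04313659667969 0.12144757670719597 [ 299  191   44   46 1097]
punch low xy [0.5381 0.1659] slope [-0.0903 -0.0104] zlow 0.10059107374605065 851 rms 0.004933717626006621 tool [0.536  0.1666 0.1666]
```

No contact force, and the foot should already be about 8 mm into the bore. I'll continue down.

```bash
python3 -m inch '{"travel":[[0,0,0.004],[0,0,0.008],[0,0,0.012],[0,0,0.015],[0,0,0.017],[0,0,0.017]],"spin":[0,0,0,0,0,0]}'; python3 -m inch '{"travel":[[0,0,0.002],[0,0,0.0035],[0,0,0.0035]],"spin":[0,0,0]}'
```

```text
t: 8.93
tool_pos: [0.5363, 0.1666, 0.1496]
orientation: [3.138, -0.149, -0.002]
force: [0.1, 0.4, -0.7]
opening: 0.0143
gripper_force: 30.0
t: 9.18
tool_pos: [0.5366, 0.1666, 0.1465]
orientation: [3.138, -0.15, -0.0]
force: [-1.4, -0.4, -0.5]
opening: 0.0138
gripper_force: 30.0
```

```bash
python3 -m inch '{"travel":[[0,0,0.001],[0,0,0.002],[0,0,0.002]],"spin":[0,0,0]}'; python3 -m inch '{"travel":[[0,0,0.001],[0,0,0.002],[0,0,0.002]],"spin":[0,0,0]}'
```

```text
t: 9.43
tool_pos: [0.5366, 0.1667, 0.1447]
orientation: [3.138, -0.15, -0.0]
force: [0.5, -0.9, -1.6]
opening: 0.0137
gripper_force: 30.0
t: 9.68
tool_pos: [0.5376, 0.1669, 0.1441]
orientation: [-3.138, 0.149, -0.004]
force: [-0.1, -2.2, 5.2]
opening: 0.0138
gripper_force: 30.0
```

```bash
python3 -m inch '{"travel":[[0,0,0.001],[0,0,0.0015],[0,0,0.0015]],"spin":[0,0,0]}'; python3 -m inch '{"travel":[[0,0,0],[0,0,0],[0,0,0],[0,0,0],[0,0,0],[0,0,0]],"spin":[0,0,0,0,0,0]}' 0.7
python3 - <<'E'
from h import *
snap("scene","s8"); fit("s8",lo=.085,hi=.3); snap("side","d8")
print(pose()[2]["force"],pose()[0])
for n,c in (("s8",(371,199)),("d8",(290,200))):
    f=np.load(n+".npz"); P=cloud(f["d"],f["K"],f["V"]); m=(f["d"]>0)&(np.hypot(P[...,0]-.536,P[...,1]-.164)<.006)
    z=P[m]; print(n,len(z),np.sort(z[:,2])[-20:])
E
```

```text
t: 9.93
tool_pos: [0.5385, 0.167, 0.144]
orientation: [-3.137, 0.149, -0.007]
force: [-1.4, -1.5, 10.9]
opening: 0.0142
gripper_force: 30.0
t: 10.43
tool_pos: [0.5364, 0.1667, 0.141]
orientation: [3.138, -0.149, -0.001]
force: [-0.2, 0.1, 0.3]
opening: 0.0279
gripper_force: 0.0
s8 block (array([0.603 , 0.1144]), array([0.2222, 0.3045]), 9.305440902709961, np.float64(0.04958683462924944), 5060)
plate (array([0.5534, 0.1155]), array([0.0704, 0.1513]), 17.43666648864746, np.float64(0.07226555079819172), 902)
fence? (array([0.6834, 0.1265]), array([0.0558, 0.2222]), 9.15857982635498, np.float64(0.0695576375695884), 1009)
top [0.5632 0.167 ] (0.07276542484760284, 0.02550560235977173) 85.70027160644531 0.29666982885010973 [ 333  123   88   82 3081]
top [0.5662 0.0731] (0.029503975063562393, 0.024679793044924736) 15.978708267211914 0.11204864438788179 [338 206  16  19 214]
[-0.8538  0.0452 -0.0068] [0.5366 0.1667 0.1411]
s8 80 [0.1691 0.1701 0.1704 0.1753 0.1778 0.1781 0.1806 0.1809 0.1837 0.1841
 0.5463 0.5463 0.5465 0.5465 0.5466 0.5469 0.547  0.547  0.5473 0.5476]
d8 58 [0.1583 0.1615 0.1615 0.1624 0.1678 0.1686 0.1688 0.1698 0.1704 0.1715
 0.176  0.1778 0.182  0.182  0.1825 0.1839 0.5463 0.5471 0.5471 0.5482]
```

```bash
python3 -m inch '{"travel":[[0,0,-0.02],[0,0,-0.05],[0,0,-0.08],[0,0,-0.12],[-0.03,0,-0.12],[-0.06,0,-0.12],[-0.06,0,-0.12],[-0.06,0,-0.12]],"spin":[0,0,0,0,0,0,0,0]}'
python3 - <<'E'
from h import *
snap("wrist","w9"); fit("w9",hi=.2); f=np.load("w9.npz"); P=cloud(f["d"],f["K"],f["V"]); m=(f["d"]>0)&(np.hypot(P[...,0]-.536,P[...,1]-.164)<.015)&(P[...,2]>.165)&(P[...,2]<.21)
print(m.sum(),P[m].mean(0),np.median(P[m],0)); print(pose()[2]["q"]); go([.5645,.0738,.22],(.954,.299)); go([.5645,.0738,.093])
E
```

```text
t: 11.2
tool_pos: [0.4761, 0.1726, 0.2616]
orientation: [-3.138, 0.148, -0.001]
force: [0.3, 0.2, 0.2]
opening: 0.028
gripper_force: 0.0
w9 block (array([0.6   , 0.1143]), array([0.2198, 0.3005]), 8.888887405395508, np.float64(0.05019821255535595), 29708)
plate (array([0.5513, 0.1163]), array([0.0695, 0.1492]), 17.464380264282227, np.float64(0.07299066128807394), 6596)
fence? (array([0.5511, 0.1167]), array([0.0701, 0.15  ]), 17.520469665527344, np.float64(0.0718192247360991), 3088)
top [0.5645 0.0741] (0.030038023367524147, 0.023837020620703697) 16.795854568481445 0.11287584239439655 [388  77  37  38 951]
top [0.5367 0.165 ] (0.01412794180214405, 0.013736691325902939) 84.0727310180664 0.18314350323326395 [305 117  32  33 629]
282 [0.5366 0.1651 0.1831] [0.5366 0.1652 0.1831]
[ 0.246  -0.1335  1.7048 -0.0001  1.5693  1.9115]
travel [0.0964 0.09   0.0416] spin 1.1724 q6 1.911
travel [0.0963 0.09   0.1686]
```

The rivet set's head top is at z = 0.183, exactly 133 mm above the holder's underside, so it is fully home. Next I'll turn the gripper to the holder's x and go over the grip. The turn has to go the negative way because of the last joint's range.

```bash
python3 -m inch '{"travel":[[0.01,0.01,0],[0.02,0.02,0],[0.03,0.03,0],[0.04,0.04,0],[0.05,0.05,0],[0.06,0.06,0],[0.07,0.07,0],[0.08,0.08,0],[0.09,0.09,0],[0.0964,0.09,0]],"spin":[-0.12,-0.24,-0.36,-0.48,-0.6,-0.72,-0.84,-0.96,-1.08,-1.2]}' 0 60; python3 -m inch '{"travel":[[0,0,0],[0,0,0],[0,0,0],[0,0,0],[0,0,0],[0,0,0],[0,0,0],[0,0,0],[0,0,0]],"spin":[-0.12,-0.24,-0.36,-0.48,-0.6,-0.72,-0.769,-0.769,-0.769]}'
python3 - <<'E'
from h import *
snap("wrist","w10"); fit("w10",hi=.2); print(pose()[1],pose()[2]["q"]); go([.5645,.0738,.094],(.954,.299))
E
```

```text
t: 12.08
tool_pos: [0.5659, 0.0714, 0.2608]
orientation: [2.67, 1.653, -0.001]
force: [-1.3, -0.0, -0.5]
opening: 0.0894
gripper_force: 0.0
t: 12.83
tool_pos: [0.5649, 0.0733, 0.2609]
orientation: [-1.864, -2.529, 0.0]
force: [0.2, 0.8, 0.7]
opening: 0.0928
gripper_force: 0.0
w10 block (array([0.5996, 0.1139]), array([0.2196, 0.2999]), 9.056170463562012, np.float64(0.05022080040895098), 26411)
plate (array([0.5509, 0.1161]), array([0.0692, 0.1487]), 17.53009605407715, np.float64(0.0730016993276765), 6089)
fence? (array([0.6833, 0.1274]), array([0.0583, 0.2194]), 9.267236709594727, np.float64(0.06981071659649948), 4114)
top [0.5345 0.1646] (0.014356957748532295, 0.014263981953263283) 29.118581771850586 0.1831065319787151 [304  76  26  36 817]
top [0.5638 0.073 ] (0.029113268479704857, 0.023497482761740685) 16.905197143554688 0.11289439310886255 [303 176  28  26 706]
[[-0.2958  0.9552 -0.0004]
 [ 0.9552  0.2958 -0.0001]
 [ 0.     -0.0004 -1.    ]] [ 0.0392  0.0391  1.5387 -0.0001  1.5642 -0.2612]
travel [ 0.0005 -0.0001  0.167 ] spin -0.0034 q6 -0.261
```

```bash
python3 -m inch '{"travel":[[0,0,0.03],[0,0,0.065],[0,0,0.095],[0,0,0.12],[0,0,0.135],[0,0,0.145],[0,0,0.155],[0,0,0.163],[0,0,0.166],[0,0,0.166]],"spin":[0,0,0,0,0,0,0,0,0,0]}'
python3 - <<'E'
from h import *
p,R,s=pose(); print(p,s["force"],s["wrist_torque"])
E
```

```text
t: 13.72
tool_pos: [0.5644, 0.0736, 0.0952]
orientation: [-1.861, -2.531, 0.0]
force: [-0.2, 0.3, 0.3]
opening: 0.0928
gripper_force: 0.0
[0.5644 0.0736 0.0952] [-0.1506  0.2516  0.2655] [-0.0337 -0.1322 -0.0114]
```

```bash
python3 -m inch '{"travel":[[0,0,0],[0,0,0],[0,0,0],[0,0,0],[0,0,0],[0,0,0],[0,0,0],[0,0,0],[0,0,0],[0,0,0]],"spin":[0,0,0,0,0,0,0,0,0,0]}' 1 60; python3 -m inch '{"travel":[[0,0,0],[0,0,0],[0,0,0],[0,0,0],[0,0,0],[0,0,0]],"spin":[0,0,0,0,0,0]}'
python3 - <<'E'
from h import *
snap("wrist","w11"); fit("w11",hi=.2); p,R,s=pose(); print(p,R,s["force"])
E
```

```text
t: 14.55
tool_pos: [0.5643, 0.0736, 0.0953]
orientation: [-1.861, -2.531, 0.0]
force: [0.0, -0.2, -0.7]
opening: 0.0311
gripper_force: 0.0
t: 15.05
tool_pos: [0.5643, 0.0736, 0.0953]
orientation: [-1.861, -2.531, 0.0]
force: [-1.1, -1.0, 0.8]
opening: 0.0298
gripper_force: 60.0
w11 block (array([0.6351, 0.1606]), array([0.1596, 0.1582]), 17.527597427368164, np.float64(0.05033211480485503), 32022)
plate (array([0.5467, 0.13  ]), array([0.0696, 0.1208]), 17.53824806213379, np.float64(0.07307414749214876), 18915)
fence? (array([0.6783, 0.1585]), array([0.0588, 0.1561]), 8.981812477111816, np.float64(0.06981570363752344), 13457)
top [0.5375 0.1592] (0.014155914075672626, 0.005648565944284201) 18.115121841430664 0.18283555638041302 [ 280    0   74  101 5684]
top [0.5579 0.0957] (0.13181744515895844, 0.00589215150102973) 17.825742721557617 0.1977061640752174 [    0   225   640   156 72741]
[0.5643 0.0736 0.0953] [[-0.2984  0.9544 -0.0002]
 [ 0.9544  0.2984 -0.0001]
 [-0.     -0.0002 -1.    ]] [-0.7914  0.0531  1.7049]
```

```bash
python3 -m inch '{"travel":[[0,0,0],[0,0,0],[0,0,0],[0,0,0],[0,0,0],[0,0,0]],"spin":[0.04,0.08,0.12,0.148,0.148,0.148]}'; python3 -m inch '{"travel":[[0,0.008,0],[0,0.018,0],[0,0.028,0],[0,0.036,0],[0,0.044,0],[0,0.05,0],[0,0.053,0],[0,0.053,0],[0,0.053,0]],"spin":[0,0,0,0,0,0,0,0,0]}'
python3 - <<'E'
from h import *
print(pose()); snap("wrist","w12"); fit("w12",hi=.2); snap("scene","s12"); fit("s12",hi=.09)
E
```

```text
t: 15.6
tool_pos: [0.5642, 0.0739, 0.0953]
orientation: [-2.041, -2.387, -0.0]
force: [-2.8, 1.1, 1.0]
opening: 0.0295
gripper_force: 60.0
t: 16.35
tool_pos: [0.617, 0.0818, 0.0953]
orientation: [2.042, 2.387, 0.001]
force: [0.5, 0.1, 0.7]
opening: 0.0295
gripper_force: 60.0
(array([0.617 , 0.0818, 0.0953]), array([[-0.1549,  0.9879,  0.0006],
       [ 0.9879,  0.1549, -0.    ],
       [-0.0001,  0.0005, -1.    ]]), {'t': 16.35, 'q': array([ 0.0494,  0.2935,  1.5642, -0.0001,  1.2834, -0.1061]), 'dq': array([ 0.    , -0.0063,  0.008 ,  0.0002, -0.0069,  0.0015]), 'joint_torque': array([ -0.0031, -60.6024, -45.9673,   0.1857,  -0.0887,   0.1434]), 'tool_pos': array([0.617 , 0.0818, 0.0953]), 'orientation': array([2.0419, 2.387 , 0.0005]), 'force': array([0.4522, 0.1261, 0.6582]), 'wrist_torque': array([-0.0012,  0.0659,  0.186 ]), 'gripper_force': 60.00332415103912, 'opening': 0.02945044819002664})
w12 block (array([0.5401, 0.1282]), array([0.1071, 0.1664]), 8.462185859680176, np.float64(0.050161706742296426), 31525)
plate (array([0.608 , 0.1401]), array([0.0697, 0.1211]), 9.104879379
[... 201 characters left out ...]
0211, 0.005713105667382479) 8.550251960754395 0.1828574645664554 [ 280    0   74  101 5716]
top [0.6138 0.1046] (0.13206680119037628, 0.006709723733365536) 9.378692626953125 0.19775976740223178 [    0   225   640   157 72775]
s12 block (array([0.6019, 0.114 ]), array([0.2222, 0.3029]), 9.061139106750488, np.float64(0.049532657727025864), 3874)
plate (array([0.613 , 0.1239]), array([0.0705, 0.1472]), 9.056034088134766, np.float64(0.07142080855762864), 529)
fence? (array([0.6828, 0.1265]), array([0.0581, 0.2213]), 7.3060407638549805, np.float64(0.06950519944836564), 994)
top [0.6269 0.072 ] (0.040463220328092575, 0.004964464344084263) 15.375596046447754 0.0874418108610444 [353 230  14  10  22]
```

View pics/w12.png

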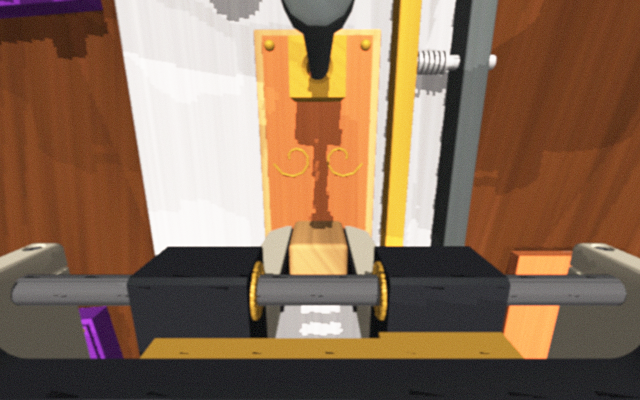

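Picture: the holder is square to the brass bar (bar at columns 390–415), with a small gap left and the rivet set standing in the bush. I'll take a baseline of the fence position, then go on slowly.

```bash
cat >> h.py <<'E'
def fence(n):
    f=np.load(n+".npz"); P=cloud(f["d"],f["K"],f["V"]); a=np.radians(9.05); d=P[...,:2]-np.array([.6,.1142])
    x=d[...,0]*np.cos(a)+d[...,1]*np.sin(a); y=-d[...,0]*np.sin(a)+d[...,1]*np.cos(a); z=P[...,2]; pic=f["p"].astype(int)
    br=(pic[...,0]-pic[...,2]>70); b=(f["d"]>0)&(abs(y-.05)<.03)&(x>-.1)&(x<.12)
    e=lambda m:np.round(np.percentile(x[m],[3,50,97])*1000,2)
    print("bar",e(b&br&(abs(z-.069)<.0025)&(x>.045)),"rail",e(b&~br&(abs(z-.072)<.003)&(x>.07)),"plate",e(b&br&(abs(z-.073)<.002)&(x<.05)&(y<.035)))
    yy=np.linspace(.02,.08,7); m=b&br&(abs(z-.069)<.0025)&(x>.045)
    print("bar slope",np.polyfit(y[m],x[m],1)[0])
E
python3 - <<'E'
from h import *
fence("w12")
E
python3 -m inch '{"travel":[[0,0.002,0],[0,0.004,0],[0,0.006,0],[0,0.007,0],[0,0.008,0],[0,0.008,0]],"spin":[0,0,0,0,0,0]}'; python3 -m inch '{"travel":[[0,0.001,0],[0,0.002,0],[0,0.003,0],[0,0.004,0],[0,0.004,0],[0,0.004,0]],"spin":[0,0,0,0,0,0]}';  python3 - <<'E'
from h import *
snap("wrist","w13"); fence("w13"); print(pose()[0],pose()[2]["force"])
E
```

```text
bar [45.43 60.88 67.37] rail [ 92.83  99.06 106.17] plate [-16.89  12.31  40.23]
bar slope 0.0022406214009424584
t: 16.95
tool_pos: [0.6238, 0.0829, 0.0953]
orientation: [-2.042, -2.386, 0.002]
force: [-6.2, -0.4, 3.6]
opening: 0.0294
gripper_force: 60.0
t: 17.45
tool_pos: [0.6275, 0.0836, 0.0954]
orientation: [-2.041, -2.386, 0.003]
force: [-7.1, -1.1, 5.2]
opening: 0.0296
gripper_force: 60.0
bar [53.15 60.97 68.64] rail [ 92.89  99.2  106.21] plate [-6.59 21.09 48.34]
bar slope 7.026168609995233e-05
[0.6275 0.0836 0.0954] [-7.0197 -0.457   5.53  ]
```

```bash
python3 -m inch '{"travel":[[0,0.001,-0.0005],[0,0.002,-0.0005],[0,0.003,-0.0005],[0,0.004,-0.0005],[0,0.004,-0.0005],[0,0.004,-0.0005],[0,0.004,-0.0005]],"spin":[0,0,0,0,0,0,0]}';  python3 - <<'E'
from h import *
snap("wrist","w14"); fence("w14"); print(pose()[0],pose()[2]["force"])
for n in ("w12","w13","w14"):
    f=np.load(n+".npz"); P=cloud(f["d"],f["K"],f["V"]); a=np.radians(9.05); d=P[...,:2]-np.array([.6,.1142])
    x=d[...,0]*np.cos(a)+d[...,1]*np.sin(a); y=-d[...,0]*np.sin(a)+d[...,1]*np.cos(a); z=P[...,2]
    for r in (60,130,190): 
        print(n,r,"y",round(float(y[r,400]),3)," ".join(f"{u}:{x[r,u]*1000:.1f}/{z[r,u]*1000:.0f}" for u in range(360,436,3)))
E
```

```text
t: 18.08
tool_pos: [0.6307, 0.0841, 0.0954]
orientation: [-2.041, -2.385, 0.005]
force: [-10.6, -1.8, 5.8]
opening: 0.0299
gripper_force: 60.0
bar [56.28 64.06 71.71] rail [ 92.92  99.18 106.13] plate [-3.81 22.45 48.34]
bar slope 0.002681378585414144
[0.6306 0.0841 0.0954] [-9.5136 -1.7595  6.2344]
w12 60 y 0.069 360:35.5/73 363:37.1/73 366:39.0/72 369:40.4/73 372:42.4/71 375:44.4/69 378:45.9/70 381:51.5/51 384:53.3/51 387:55.5/50 390:55.8/56 393:56.1/63 396:56.3/69 399:57.8/70 402:59.5/70 405:61.5/68 408:62.9/69 411:64.4/70 414:66.0/70 417:69.1/66 420:69.9/69 423:72.3/66 426:73.5/68 429:75.4/67 432:76.9/68 435:78.7/67
w12 130 y 0.031 360:36.7/74 363:38.3/74 366:40.2/73 369:42.6/70 372:44.4/69 375:46.2/69 378:51.9/50 381:53.7/51 384:55.8/50 387:56.2/57 390:55.9/66 393:56.9/69 396:58.9/69 399:60.6/69 402:62.4/69 405:63.9/70 408:65.9/69 411:67.9/68 414:75.6/50 417:77.6/50 420:79.8/50 423:81.8/50 426:83.7/50 429:85.9/49 432:87.5/50 435:89.5/50
w12 190 y -0.006 360:38.0/73 363:39.8/73 366:41.6/73 369:43.9/71 372:45.9/70 375:52.0/50 378:53.9/51 381:56.1/50 384:56.0/59 387:56.4/66 390:57.
[... 1452 characters left out ...]
:87.3/67 429:88.6/68 432:91.3/66 435:92.9/66
w14 130 y 0.031 360:50.6/72 363:52.2/73 366:53.8/74 369:56.1/70 372:58.1/69 375:59.9/69 378:61.4/70 381:63.3/70 384:65.2/70 387:67.0/69 390:68.8/69 393:70.7/69 396:77.7/49 399:79.3/50 402:81.8/48 405:83.4/50 408:85.0/51 411:87.0/51 414:88.9/51 417:91.3/50 420:93.2/50 423:92.9/57 426:92.9/62 429:93.0/66 432:92.9/71 435:94.2/73
w14 190 y -0.01 360:51.8/72 363:53.5/73 366:55.2/74 369:57.7/70 372:59.9/69 375:61.9/68 378:63.4/70 381:65.5/68 384:67.1/70 387:69.1/69 390:71.0/69 393:77.8/51 396:79.9/51 399:82.5/49 402:84.2/50 405:86.2/50 408:88.4/50 411:90.1/51 414:92.1/51 417:93.0/55 420:93.2/60 423:93.2/65 426:93.4/70 429:94.5/72 432:96.3/72 435:97.5/73
```

The fence is pressed back about 4.3 mm so far, going by its back edge and the TCP travel. About 5.5 mm more is needed.

```bash
python3 -m inch '{"travel":[[0,0.001,-0.0005],[0,0.002,-0.0005],[0,0.003,-0.0005],[0,0.004,-0.0005],[0,0.005,-0.0005],[0,0.006,-0.0005],[0,0.0065,-0.0005],[0,0.0065,-0.0005],[0,0.0065,-0.0005],[0,0.0065,-0.0005]],"spin":[0,0,0,0,0,0,0,0,0,0]}';  python3 - <<'E'
from h import *
snap("wrist","w15"); fence("w15"); fit("w15"); print(pose()[0],pose()[2]["force"],pose()[1])
E
```

```text
t: 18.97
tool_pos: [0.6357, 0.0849, 0.0955]
orientation: [-2.039, -2.383, 0.008]
force: [-15.7, -2.5, 8.7]
opening: 0.0297
gripper_force: 60.0
bar [61.4  69.16 76.74] rail [ 92.92  99.24 106.19] plate [ 1.11 24.76 48.57]
bar slope 0.001253408075659349
w15 block (array([0.5512, 0.1228]), array([0.1287, 0.1812]), 8.497883796691895, np.float64(0.050162434527775815), 38678)
plate (array([0.6319, 0.1475]), array([0.0819, 0.1423]), 9.04928207397461, np.float64(0.07300933515091017), 23825)
fence? (array([0.6748, 0.1545]), array([0.0677, 0.1463]), 14.47278118133545, np.float64(0.07028952513533025), 13459)
top [0.6225 0.1756] (0.008488629944622517, 0.0032231907825917006) 7.7611165046691895 0.11994801783994996 [ 287   35   59   66 2876]
top [0.6354 0.0888] (0.05235536769032478, 0.010940508916974068) 9.247445106506348 0.12147747986130272 [ 260  224  116   51 4464]
[0.6357 0.0849 0.0955] [-15.9303  -2.1726   8.4332] [[-0.1547  0.9879 -0.0071]
 [ 0.988   0.1547 -0.0009]
 [ 0.0002 -0.0071 -1.    ]]
```

```bash
python3 -m inch '{"travel":[[0,0.0005,0],[0,0.0005,0],[0,0.0005,0],[0,0.0005,0],[0,0.0005,0],[0,0.0005,0],[0,0.0005,0],[0,0.0005,0]],"spin":[0,0,0,0,0,0,0,0]}';  python3 - <<'E'
from h import *
snap("wrist","w16"); fence("w16"); snap("scene","s16"); fit("s16",lo=.15,hi=.2)
cv2.imwrite("pics/fin.png",np.hstack([np.load("w16.npz")["p"][:260,150:500,::-1],cv2.resize(np.load("s16.npz")["p"][150:310,270:460,::-1],(309,260))]))
E
```

```text
t: 19.68
tool_pos: [0.6361, 0.085, 0.0955]
orientation: [-2.039, -2.383, 0.009]
force: [-16.4, -2.5, 9.8]
opening: 0.0295
gripper_force: 60.0
bar [61.65 69.5  77.09] rail [ 92.94  99.28 106.2 ] plate [ 1.13 24.96 48.43]
bar slope -0.00014863687930485948
s16 block (array([0.6112, 0.0558]), array([0.2221, 0.1839]), 8.917572975158691, np.float64(0.04961742896022919), 3344)
plate (array([0.6391, 0.1183]), array([0.0828, 0.2175]), 9.010163307189941, np.float64(0.0699665051001814), 859)
fence? (array([0.655 , 0.1207]), array([0.1178, 0.22  ]), 10.471792221069336, np.float64(0.0699313413494865), 1415)
top [0.6533 0.0573] (0.19618260860443115, 0.06409552693367004) 28.286216735839844 0.19727984903781773 [ 329  184   86   56 1030]
top [0.6246 0.1789] (0.011225872673094273, 0.017293967306613922) 52.82475280761719 0.18271121542682023 [398 184   7  14  69]
top [0.6709 0.1032] (0.043043896555900574, 0.018227029591798782) 42.84470748901367 0.19763776538411404 [375 200  22  14 163]
```

View pics/fin.png

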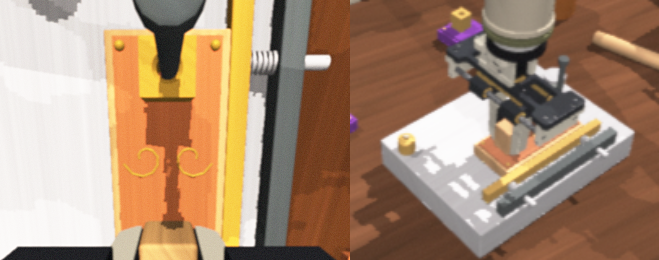

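The holder lies square against the bar, with the fence back about 9.7 mm (about 9.7 N). The rivet set is home with its head top at z ≈ 0.183, and the grip is held at 60 N. I'm handing it in.

```bash
python3 -c "
from plant import close_job
print(close_job())"
```

```text
the job is handed in; nothing more can be done
None
```

The job is handed in (no verdict was returned): the rivet set is fully home in the bush, and the holder is gripped and pressed squarely on the fence, pushed back about 9.7 mm of its 20 mm travel (about 9.7 N).

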